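Check a hoof block on the thickness gauge

ROBOT

A 6-joint arm with a two-finger parallel gripper is mounted at the origin on the work surface. World frame = base frame: x ahead of the robot, y to its left, z up, the work surface at z = 0. Lengths are in m, angles in rad, forces in N, time in s.
With the tool pointing down it reaches from about 0.325 to 0.9 m from the base axis. Payload 6.1 kg.
Tool frame: the origin (TCP) lies midway between the tips of the shut fingers; the grasp point (between the pads) lies 19 mm behind it; y points along the fingers, z is the direction in which the jaws open and shut, and the axes are right-handed (so a half turn about y gives the same grasp; the last joint's range is limited). The gripper opens to 85 mm and grips with 20 to 120 N. Pads are 22 mm wide; open, the fingers measure 114 mm over their backs; the gripper's body (76 mm by 85 mm) begins 54 mm behind the grasp point. The pads swing forward as they close: fully open they stand 13 mm farther back than shut.
Start: joints at [-1.247, 0.22, 1.526, -0, 1.395, -0.126], TCP at [0.272, -0.563, 0.231] pointing down, gripper open.
Joint ranges: [-2.98, 2.98], [-0.91, 2.08], [0.09, 2.57], [-1.24, 4.39], [0.2, 2.65], [-2.68, 2.68]. Speed limits (rad/s): [2.57, 2.57, 3.01, 3.14, 3.14, 3.14].

INTERFACE

Orientations are given as a rotation vector (axis times angle).
In Python, from station import bot gives the robot as it stands.
- The arm moves only by the tool jog_arm, never from a script. Its argument "plan" is a list of rows, each a list of 7 numbers: the closure, from 0 (fully open) to 1 (shut), then the shift along the tool's x, y, z in cm, then the turn, a rotation vector about the tool's x, y, z in rad. In form: [[grip, tx, ty, tz, ax, ay, az], ...]. A call has 1 to 5 rows; each row is the pose to reach, as a shift and turn from the pose commanded when the call began, along the tool's axes at that moment; what a row does not reach only later rows make up. A row lasts 1/12 s, in which the tool goes at most 41.7 mm and 7.16 degrees, less where a joint would pass 70% of its speed; a pose out of reach is approached as far as the arm can. A call with a gripper value outside its range is refused whole. The fingers move at their own pace and stop on an object; "newtons" is the grip in N (left out, the last holds). Time passes only in rows, so rows that repeat a pose let the fingers close. It gives the time, the measured TCP pose, the force and the opening at its end, in the units of the state.
- bot.get_obs(): the state, without advancing time (a new reading comes with each control period).
- bot.read_camera(name): name is "scene" or "side" or "wrist"; returns a dict with "img" (384x512x3 uint8, blue, green, red), "z_map" (384x512 float32, m along the optical axis (not along the pixel's ray), 0 where there is no reading), "K" (3x3 intrinsics, pixels), "T" (4x4, takes a point from camera to world coordinates). Camera axes: x right, y up, looking along -z (the intrinsics and any distortion apply to the point x, -y, -z); pixel columns grow to the right and rows downward; lengths in m; the calibration is good to about 2 mm. A picture is of the moment at which its call begins.
- bot.hand_in(): hands the job in, once; it reports no verdict.
The state is a dict: "t": time; "joint_positions": joint angles; "qd": joint speeds; "joint_torque": joint torques, N m; "tcp_pos": TCP position; "tcp_rot": TCP orientation; "ft_force": force on the tool from outside, world axes, zero at the start; "ft_torque": the same for the moment, N m; "opening": finger opening in m.
Only numpy, scipy, OpenCV 4.12 (cv2) and the standard library are available. Lean on these libraries where they do the work, as an engineer would, in place of code of your own. Each camera call takes 0.05 s, during which the arm holds its last target. There are 200 camera calls.

TASK

Slide the taller of the two wooden hoof blocks endwise under the height gauge until its end is square against the gauge's stop and its middle is under the foot. Then press the gauge's slide down until the sprung foot rests on the block and is pushed about half-way into its holder, never all the way in, and leave the slide there with the reading standing. Leave the low block, the bottle and the bowl where they are.

Things in the scene. Friction and masses are not known exactly. Their poses are not given: they have to be found in the camera images.
- gauge: Height gauge stand, fixed to the table. Origin on the table (z = 0) straight below the foot; x points from foot to column, roughly away from the robot. A grey base block 22 mm high, 130 mm wide (y), fills x = +65 to +165 mm: its face at x = +65 mm is the stop. Aluminium column at x = +125 mm, 265 mm high. No side guides.
- slide (a joint): The slide: a grey sleeve on the column with a 20 mm wide arm over the work, ending in a round nose of radius 16 mm. In m, 0 to 0.115: height of the unpressed foot's underside above the table; starts 24 mm or more above the tall block. About 5 N down on its cap moves it; friction holds it wherever it is left, also against the foot's spring.
- foot (a joint): How far the sprung foot (a steel disc 26 mm across on a 12 mm stem, under the slide's nose) is pushed up into the slide, in m: 0 is fully out, 0.020 is fully in. Spring force 2 N at 0, 6 N when fully in. The height of the part underneath is joint slide + joint foot.
- press_cap (a point): Centre of the top face of the black round cap (44 mm across) on top of the slide's nose, straight above the foot, 80 mm above the unpressed foot's underside. Press here from above.
- foot_tip (a point): Centre of the foot's underside. z up.
- tall_block_center (a point): Centre of the taller wooden hoof block: 130 mm long (x axis), 55 mm wide (y axis), 48 mm high (z axis), about 0.22 kg, loose, lying flat on the table between robot and gauge. Its two ends are alike.
- low_block_center (a point): Centre of the lower wooden hoof block: 130 mm long (x axis), 55 mm wide (y), 28 mm high; loose, lying side by side with the taller block, a free gap of 60 mm or more between them. Not to be moved.
- wash_bottle: White bottle, 64 mm across, 170 mm high, standing to the right of the gauge; origin at the centre of its underside. Not to be moved.
- steel_bowl: Steel bowl, 110 mm across, 45 mm high, to the left of the gauge; origin at the centre of its underside. Not to be moved.
Things that resemble listed ones, but are neither listed nor needed, are in the scene too. What is shaped like the part that bears tall_block_center but orange or pink is not meant.

How it is judged:
By the outcome, as a careful person would: the job done as asked, in the order asked, and still so for the second after the job is handed in, with the robot touching nothing.
It also fails if it takes over 62 s, if anything falls off the work surface, if the arm or the gripper's body presses on something with over 40 N, if the wrist force passes 120 N, or if a joint passes its speed limit or range.

## Working session

There is one attempt and no reset: what is moved stays moved. The work goes in short steps, Python scripts to look and compute and a tool call to move; the robot and the scene stay as the last step left them, time stands still between calls to the robot, and variables do not carry over. Pictures are saved under pics/ and viewed, about 8 in all and at most 12, crops included, and the job is handed in when it is done.

Besides the shell and the picture viewer there is one more tool, called after "Emit:" in YAML: its name, and indented under it one key for each argument. jog_arm: Moves the arm, as the interface text tells. Its arguments: {"type":"object","properties":{"plan":{"type":"array","items":{"type":"array","items":{"type":"number"}}},"newtons":{"type":"number"}},"required":["plan"]}

```bash
mkdir -p pics; ls; cat > h.py <<'E'
import numpy as np, cv2
from scipy.spatial.transform import Rotation as R
from station import bot
def cloud(c):
    """world xyz per pixel (HxWx3), nan where no depth"""
    z=c["z_map"].astype(float); K=c["K"]; h,w=z.shape
    u,v=np.meshgrid(np.arange(w),np.arange(h))
    p=np.stack([(u-K[0,2])/K[0,0]*z,-(v-K[1,2])/K[1,1]*z,-z],-1)
    p=p@c["T"][:3,:3].T+c["T"][:3,3]; p[z<=0]=np.nan
    return p
def take(n,f):
    c=bot.read_camera(n); np.savez(f,**c); cv2.imwrite(f"pics/{f}.png",c["img"]); return c
E
python3 - <<'E'
from h import *
o=bot.get_obs(); print({k:np.round(v,3) for k,v in o.items()})
print(R.from_rotvec(o["tcp_rot"]).as_matrix().round(3))
a=take("scene","s1"); b=take("side","d1")
cv2.imwrite("pics/both.png",cv2.resize(np.vstack([a["img"],b["img"]]),(400,600)) if 0 else np.hstack([a["img"],b["img"]])[:, :])
for c in(a,b): print(c["K"].round(1).tolist(), c["T"].round(3).tolist(), {k for k in c})
E
```

```text
pics
{'t': np.float64(0.0), 'joint_positions': array([-1.247,  0.221,  1.528, -0.   ,  1.395, -0.126]), 'qd': array([-0.001,  0.   , -0.   , -0.   , -0.001, -0.001]), 'joint_torque': array([ 0.000e+00, -4.969e+01, -3.894e+01, -0.000e+00,  1.100e-02,
        0.000e+00]), 'tcp_pos': array([ 0.272, -0.562,  0.23 ]), 'tcp_rot': array([-0.451,  1.974, -1.97 ]), 'ft_force': array([0.208, 0.419, 0.621]), 'ft_torque': array([-0.045, -0.005, -0.002]), 'opening': np.float64(0.086)}
[[-0.901 -0.001  0.435]
 [-0.435  0.002 -0.901]
 [-0.    -1.    -0.002]]
[[385.3, 0.0, 254.2], [0.0, 385.3, 188.8], [0.0, 0.0, 1.0]] [[-0.086, -0.693, 0.716, 1.314], [0.996, -0.059, 0.064, 0.122], [-0.002, 0.719, 0.695, 0.843], [0.0, 0.0, 0.0, 1.0]] {'z_map', 'T', 'K', 'img'}
[[456.5, 0.0, 260.5], [0.0, 456.5, 189.1], [0.0, 0.0, 1.0]] [[-0.853, 0.392, -0.345, 0.09], [-0.522, -0.623, 0.582, 0.761], [0.014, 0.677, 0.736, 0.966], [0.0, 0.0, 0.0, 1.0]] {'z_map', 'T', 'K', 'img'}
```

View pics/s1.png

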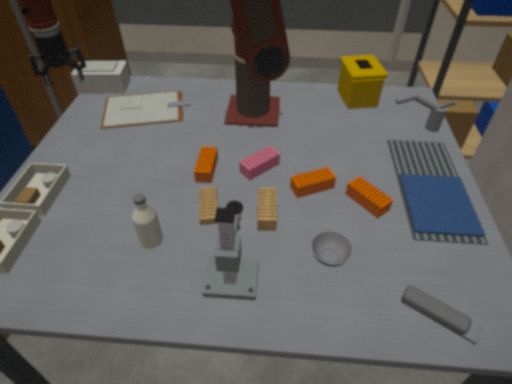

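View pics/d1.png

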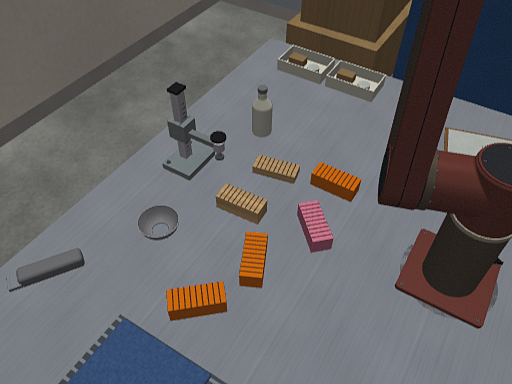

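The scene view shows two wooden blocks, at (209,204) and (267,207). The gauge base is at (232,278), the cap at (235,207), the bottle at (147,222) and the bowl at (331,249). In the side view the wooden blocks are at (241,203) and (276,168), and the cap is at (218,137). Next I measure.

```bash
cat > m.py <<'E'
from h import *
def load(f): return dict(np.load(f))
def blocks(c, verbose=True):
    p=cloud(c); hsv=cv2.cvtColor(c["img"],cv2.COLOR_BGR2HSV)
    m=((hsv[...,0]>8)&(hsv[...,0]<26)&(hsv[...,1]>60)&(hsv[...,1]<190)&(hsv[...,2]>70)).astype(np.uint8)
    m[(np.nan_to_num(p[...,2])<.008)|(p[...,2]>.07)]=0
    m=cv2.morphologyEx(m,cv2.MORPH_CLOSE,np.ones((3,3)))
    n,l,s,_=cv2.connectedComponentsWithStats(m)
    for i in range(1,n):
        if s[i,4]<100: continue
        q=p[l==i]; q=q[np.isfinite(q[:,2])]; top=np.percentile(q[:,2],85)
        t=q[abs(q[:,2]-top)<.006]
        (cx,cy),(w,h),a=cv2.minAreaRect(t[:,:2].astype(np.float32)*1000)
        d=t[:,:2]-t[:,:2].mean(0); ev=np.linalg.svd(d,full_matrices=False)[2][0]
        print(s[i].tolist(),"n",len(t),"top %.4f"%top,"rect c",round(cx,1),round(cy,1),"size",round(w,1),round(h,1),"ang",round(a,2),"pca",np.degrees(np.arctan2(ev[1],ev[0])).round(2),"mean",t.mean(0).round(4))
if __name__=="__main__":
  for f in("s1.npz","d1.npz"):
    c=load(f); print(f); blocks(c)
    p=cloud(c); hsv=cv2.cvtColor(c["img"],cv2.COLOR_BGR2HSV)
    # things between z .08 and .35 near gauge; cap
    for u0,u1,v0,v1,nm in ((225,246,198,222,"cap s"),) if f[0]=="s" else ((208,230,128,148,"cap d"),):
        q=p[v0:v1,u0:u1].reshape(-1,3); k=hsv[v0:v1,u0:u1,2].reshape(-1)<60
        q=q[k&(q[:,2]>.09)]; top=np.percentile(q[:,2],90); t=q[abs(q[:,2]-top)<.006]
        print(nm,len(t),top.round(4),t.mean(0).round(4),cv2.minEnclosingCircle(t[:,:2].astype(np.float32)*1000))
    k=np.isfinite(p[...,2])&(abs(p[...,2]-.022)<.004)&(hsv[...,1]<60)&(p[...,0]>.5)&(p[...,0]<1)&(abs(p[...,1])<.25)
    n,l,s,_=cv2.connectedComponentsWithStats(k.astype(np.uint8))
    for i in range(1,n):
        if s[i,4]>150: 
            q=p[l==i]; print("base?",s[i].tolist(),cv2.minAreaRect(q[:,:2].astype(np.float32)*1000),np.median(q[:,2]).round(4))
  
E
python3 m.py
```

```text
s1.npz
[194, 146, 24, 36, 149] n 56 top 0.0489 rect c 364.4 -119.6 size 54.3 132.6 ang 89.05 pca -16.21 mean [ 0.3361 -0.1293  0.0485]
[290, 167, 47, 30, 173] n 76 top 0.0490 rect c 401.9 225.7 size 52.1 137.2 ang 1.29 pca 100.63 mean [0.4022 0.2346 0.0485]
[14, 186, 25, 18, 273] n 209 top 0.0364 rect c 561.1 -628.1 size 43.1 60.3 ang 88.18 pca -0.96 mean [ 0.5621 -0.6272  0.0348]
[199, 187, 19, 37, 635] n 563 top 0.0300 rect c 540.0 -83.0 size 131.3 53.2 ang 10.76 pca 8.91 mean [ 0.5422 -0.0842  0.0284]
[257, 187, 20, 43, 792] n 631 top 0.0499 rect c 549.2 90.7 size 133.3 53.4 ang 3.23 pca 3.73 mean [0.5512 0.091  0.0485]
cap s 134 0.2661 [0.7947 0.026  0.265 ] ((793.7725830078125, 26.916780471801758), 18.816781997680664)
base? [202, 259, 57, 38, 1369] ((784.32470703125, 16.696876525878906), (101.39097595214844, 129.98873901367188), 0.7838283181190491) 0.0223
d1.npz
[289, 52, 19, 10, 116] n 91 top 0.0376 rect c 760.9 -627.5 size 59.6 46.4 ang 1.41 pca -174.81 mean [ 0.7602 -0.628   0.0357]
[337, 68, 19, 11, 119] n 99 top 0.0373 rect c 561.6 -628.5 size 61.5 46.7 ang 0.28 pca 173.59 mean [ 0.5607 -0.628   0.0356]
[253, 155, 47, 27, 783] n 601 top 0.0301 rect c 539.5 -82.7 size 129.7 62.3 ang 9.99 pca -168.85 mean [ 0.5385 -0.0812  0.0284]
[216, 184, 51, 40, 1185] n 776 top 0.0498 rect c 546.5 92.2 size 131.5 57.8 ang 3.3 pca -176.62 mean [0.545  0.0928 0.0484]
cap d 142 0.1566 [0.667  0.0182 0.1547] ((668.2361450195312, 17.057645797729492), 22.415115356445312)
base? [162, 140, 52, 37, 831] ((783.16943359375, 17.390342712402344), (105.01211547851562, 134.10801696777344), 1.2548627853393555) 0.0223
```

```bash
cat > go.py <<'E'
import sys
from h import *
def rel(x,y,z,yaw,tilt,show=True):
    o=bot.get_obs(); R0=R.from_rotvec(o["tcp_rot"]).as_matrix()
    a,t=np.radians(yaw),np.radians(tilt)
    zt=np.array([np.sin(a),-np.cos(a),0]); yt=np.array([np.sin(t)*np.cos(a),np.sin(t)*np.sin(a),-np.cos(t)])
    R1=np.stack([np.cross(yt,zt),yt,zt],1)
    d=R0.T@(np.array([x,y,z])-o["tcp_pos"])*100; r=R.from_matrix(R0.T@R1).as_rotvec()
    print("t %.2f"%o["t"],"tcp",o["tcp_pos"].round(4),"open",round(float(o["opening"]),4),"F",o["ft_force"].round(1),"q",o["joint_positions"].round(2))
    print("row",d.round(2),r.round(3))
if __name__=="__main__": rel(*map(float,sys.argv[1:6]))
E
python3 go.py 0.509 0.089 0.16 3.4 25
python3 - <<'E'
from m import *
# everything with z>.02 in x .35-.75, |y|<.2 : pink extents + yaw of base from edges
c=load("d1.npz");p=cloud(c);hsv=cv2.cvtColor(c["img"],cv2.COLOR_BGR2HSV)
k=(hsv[...,0]>160)&(hsv[...,1]>70)&(p[...,2]>.02)&(p[...,2]<.06)
q=p[k];print("pink",np.nanmin(q,0).round(3),np.nanmax(q,0).round(3))
E
```

```text
t 0.10 tcp [ 0.2716 -0.5623  0.2303] open 0.0854 F [ 1.  -0.6 -0.3] q [-1.25  0.22  1.53  0.    1.39 -0.13]
row [-49.7    7.13 -48.32] [0.087 0.384 0.431]
pink [ 0.281 -0.008  0.02 ] [0.499 0.38  0.054]
```

Emit:
jog_arm:
  plan:
    - [0, -49.7, 7.1, -48.3, 0.087, 0.384, 0.431]
    - [0, -49.7, 7.1, -48.3, 0.087, 0.384, 0.431]
    - [0, -49.7, 7.1, -48.3, 0.087, 0.384, 0.431]
    - [0, -49.7, 7.1, -48.3, 0.087, 0.384, 0.431]
    - [0, -49.7, 7.1, -48.3, 0.087, 0.384, 0.431]
  newtons: 25

```text
t: 0.52
tcp_pos: [0.3427, -0.3664, 0.209]
tcp_rot: [0.386, 1.969, -1.944]
ft_force: [0.7, -0.1, -0.3]
opening: 0.0851
```

```bash
python3 go.py 0.509 0.089 0.16 3.4 25
```

```text
t 0.52 tcp [ 0.3427 -0.3664  0.209 ] open 0.0851 F [ 0.7 -0.1 -0.3] q [-1.27 -0.23  2.08  0.46  1.21  0.11]
row [-15.12  12.6  -44.58] [-0.001 -0.006 -0.004]
```

Emit:
jog_arm:
  plan:
    - [0, -15.1, 12.6, -44.6, 0, 0, 0]
    - [0, -15.1, 12.6, -44.6, 0, 0, 0]
    - [0, -15.1, 12.6, -44.6, 0, 0, 0]
    - [0, -15.1, 12.6, -44.6, 0, 0, 0]
    - [0, -15.1, 12.6, -44.6, 0, 0, 0]

```text
t: 0.93
tcp_pos: [0.4125, -0.1714, 0.1878]
tcp_rot: [0.378, 1.968, -1.946]
ft_force: [1.5, 0.0, 0.9]
opening: 0.0854
```

```bash
python3 go.py 0.509 0.089 0.16 3.4 25
```

```text
t 0.93 tcp [ 0.4125 -0.1714  0.1878] open 0.0854 F [1.5 0.  0.9] q [-0.83 -0.52  2.33  0.38  1.08  0.55]
row [ -8.93   7.2  -25.45] [-0.002 -0.001 -0.001]
```

Emit:
jog_arm:
  plan:
    - [0, -8.9, 7.2, -25.5, 0, 0, 0]
    - [0, -8.9, 7.2, -25.5, 0, 0, 0]
    - [0, -8.9, 7.2, -25.5, 0, 0, 0]
    - [0, -8.9, 7.2, -25.5, 0, 0, 0]
    - [0, -8.9, 7.2, -25.5, 0, 0, 0]

```text
t: 1.35
tcp_pos: [0.4843, 0.0238, 0.1676]
tcp_rot: [0.377, 1.966, -1.944]
ft_force: [0.0, -1.5, -0.5]
opening: 0.0855
```

```bash
python3 go.py 0.509 0.089 0.16 3.4 25
```

```text
t 1.35 tcp [0.4843 0.0238 0.1676] open 0.0855 F [ 0.  -1.5 -0.5] q [-0.18 -0.43  2.31  0.14  0.84  1.26]
row [-2.27  1.89 -6.36] [-0.002  0.001 -0.002]
```

Emit:
jog_arm:
  plan:
    - [0, -2.3, 1.9, -6.4, 0, 0, 0]
    - [0, -2.3, 1.9, -6.4, 0, 0, 0]
    - [0, -2.3, 1.9, -6.4, 0, 0, 0]
    - [0, -2.3, 1.9, -6.4, 0, 0, 0]

```text
t: 1.68
tcp_pos: [0.5084, 0.0891, 0.1588]
tcp_rot: [0.369, 1.968, -1.944]
ft_force: [-0.2, -0.7, -0.5]
opening: 0.0852
```

```bash
python3 go.py 0.509 0.089 0.012 3.4 25; python3 - <<'E'
from m import *
c=take("wrist","w1"); blocks(c)
p=cloud(c); print(c["T"].round(3).tolist())
E
```

```text
t 1.68 tcp [0.5084 0.0891 0.1588] open 0.0852 F [-0.2 -0.7 -0.5] q [ 0.01 -0.31  2.24  0.03  0.78  1.49]
row [ 6.12 13.34 -0.02] [0.    0.005 0.002]
[222, 131, 63, 144, 8709] n 8668 top 0.0487 rect c 547.7 89.5 size 129.3 54.6 ang 3.64 pca -176.43 mean [0.5454 0.0893 0.048 ]
[386, 154, 92, 142, 8931] n 7962 top 0.0284 rect c 539.6 -84.4 size 129.8 55.6 ang 11.46 pca -168.58 mean [ 0.5378 -0.0834  0.0276]
[[0.065, 0.989, -0.133, 0.518], [-0.998, 0.064, -0.008, 0.089], [0.0, 0.133, 0.991, 0.32], [0.0, 0.0, 0.0, 1.0]]
```

View pics/w1.png

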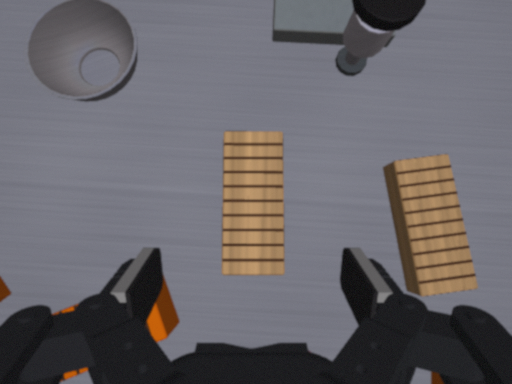

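The wrist view shows the tall block centred at (253,203), between the open fingers at (145,275) and (365,275). All three cameras agree on it within about 2 mm. I go down now.

Emit:
jog_arm:
  plan:
    - [0, 6.1, 13.3, 0, 0, 0.005, 0]
    - [0, 6.1, 13.3, 0, 0, 0.005, 0]
    - [0, 6.1, 13.3, 0, 0, 0.005, 0]
    - [0, 6.1, 13.3, 0, 0, 0.005, 0]
    - [0, 6.1, 13.3, 0, 0, 0.005, 0]

```text
t: 2.15
tcp_pos: [0.5046, 0.0849, 0.0073]
tcp_rot: [0.374, 1.978, -1.955]
ft_force: [-0.9, 0.5, -1.1]
opening: 0.0854
```

Emit:
jog_arm:
  plan:
    - [1, 0, 0, 0, 0, 0, 0]
    - [1, 0, 0, 0, 0, 0, 0]
    - [1, 0, 0, 0, 0, 0, 0]
    - [1, 0, 0, 0, 0, 0, 0]
    - [1, 0, 0, 0, 0, 0, 0]

```text
t: 2.57
tcp_pos: [0.5126, 0.0864, 0.0165]
tcp_rot: [0.387, 1.967, -1.944]
ft_force: [-4.7, -5.9, 9.9]
opening: 0.0549
```

Emit:
jog_arm:
  plan:
    - [1, 0, 0, 0, 0, 0, 0]
    - [1, 0, 0, 0, 0, 0, 0]
    - [1, 0, 0, 0, 0, 0, 0]

```text
t: 2.82
tcp_pos: [0.5127, 0.0865, 0.0166]
tcp_rot: [0.387, 1.967, -1.944]
ft_force: [-4.5, -5.0, 8.2]
opening: 0.0544
```

```bash
python3 go.py 0.59 0.0174 0.013 1 25; python3 - <<'E'
from m import *
c=take("wrist","w2"); blocks(c)
p=cloud(c); k=np.isfinite(p[...,2])&(abs(p[...,2]-.022)<.004)&(p[...,0]>.7)
q=p[k]; print(len(q)); 
# stop edge: min x per y bin
for y in np.arange(-.05,.09,.01):
    s=q[abs(q[:,1]-y)<.005]
    if len(s)>10: print(y.round(3),np.percentile(s[:,0],2).round(4))
c=take("side","d2"); blocks(c)
E
```

```text
t 2.82 tcp [0.5127 0.0865 0.0166] open 0.0544 F [-4.5 -5.   8.2] q [ 0.   -0.01  2.31  0.06  0.4   1.47]
row [-6.48  3.47  7.32] [ 0.015  0.033 -0.006]
[185, 36, 135, 294, 36410] n 36253 top 0.0487 rect c 548.1 88.5 size 129.9 55.6 ang 4.09 pca -176.0 mean [0.5439 0.0881 0.048 ]
[486, 104, 26, 114, 1453] n 757 top 0.0188 rect c 575.8 -49.6 size 44.4 3.2 ang 9.76 pca -169.1 mean [ 0.5832 -0.0484  0.0171]
0
[302, 0, 80, 24, 914] n 134 top 0.0582 rect c 732.6 -1084.0 size 241.7 21.7 ang 0.72 pca -179.38 mean [ 0.7225 -1.0865  0.0578]
[289, 52, 19, 13, 142] n 96 top 0.0374 rect c 759.8 -627.8 size 49.4 61.8 ang 89.52 pca 179.68 mean [ 0.7602 -0.6267  0.0355]
[337, 68, 19, 14, 164] n 113 top 0.0371 rect c 561.9 -628.0 size 49.6 61.0 ang 87.97 pca 179.44 mean [ 0.5605 -0.6266  0.0353]
[253, 155, 23, 20, 269] n 217 top 0.0299 rect c 575.8 -75.8 size 55.0 56.5 ang 13.29 pca 90.24 mean [ 0.5792 -0.0742  0.0282]
[216, 184, 50, 39, 930] n 595 top 0.0497 rect c 556.4 90.5 size 111.9 59.9 ang 5.99 pca -176.87 mean [0.5616 0.0931 0.0482]
```

Emit:
jog_arm:
  plan:
    - [1, -1.4, 0.6, 1.5, 0, 0.007, 0]
    - [1, -2.7, 1.2, 2.9, 0, 0.014, 0]
    - [1, -4.0, 1.8, 4.4, 0, 0.021, 0]
    - [1, -5.3, 2.4, 5.9, 0, 0.028, 0]
    - [1, -6.6, 3.0, 7.3, 0, 0.035, 0]

```text
t: 3.33
tcp_pos: [0.5882, 0.0175, 0.0161]
tcp_rot: [0.42, 1.991, -1.95]
ft_force: [-3.0, 2.1, 3.7]
opening: 0.0547
```

Emit:
jog_arm:
  plan:
    - [1, 0, 0, 0, 0, 0, 0]
    - [1, 0, 0, 0, 0, 0, 0]
    - [1, 0, 0, 0, 0, 0, 0]

```text
t: 3.58
tcp_pos: [0.588, 0.0177, 0.0161]
tcp_rot: [0.421, 1.988, -1.951]
ft_force: [2.6, -2.3, 4.2]
opening: 0.0545
```

```bash
python3 go.py 0.6336 0.0168 0.0166 1 25; python3 - <<'E'
from m import *
c=take("wrist","w3"); blocks(c)
p=cloud(c); print("zrange",np.nanmin(p[...,2]),np.nanmax(p[...,2]))
k=np.isfinite(p[...,2])&(abs(p[...,2]-.022)<.005)&(p[...,0]>.7); q=p[k]
for y in np.arange(-.06,.1,.01):
    s=q[abs(q[:,1]-y)<.003]
    if len(s)>10: print(y.round(3),np.percentile(s[:,0],2).round(4),len(s))
for f in("scene","side"):
    c=take(f,f+"3"); print(f); blocks(c)
E
```

```text
t 3.58 tcp [0.588  0.0177 0.0161] open 0.0545 F [ 2.6 -2.3  4.2] q [-0.15  0.15  2.14  0.21  0.43  1.22]
row [-4.15  1.9   0.19] [ 0.015 -0.001 -0.004]
[184, 35, 136, 296, 35442] n 35279 top 0.0490 rect c 623.0 17.7 size 130.2 56.5 ang 1.43 pca -176.7 mean [0.6158 0.018  0.0483]
[367, 217, 145, 150, 11939] n 11118 top 0.0285 rect c 570.6 -78.7 size 67.4 55.8 ang 10.9 pca 50.75 mean [ 0.5806 -0.0798  0.0277]
zrange -0.002587571594898419 0.11075903551506126
scene
[290, 167, 46, 26, 137] n 77 top 0.0497 rect c 402.8 223.9 size 47.5 135.2 ang 2.56 pca 102.95 mean [0.4023 0.2324 0.0487]
[346, 176, 47, 41, 121] n 76 top 0.0499 rect c 454.7 399.8 size 136.4 52.6 ang 61.78 pca 51.57 mean [0.4531 0.3947 0.0487]
[14, 187, 26, 16, 276] n 214 top 0.0361 rect c 560.8 -628.1 size 58.9 45.1 ang 0.0 pca 2.58 mean [ 0.5625 -0.6268  0.0347]
[199, 186, 19, 38, 637] n 572 top 0.0299 rect c 539.3 -82.8 size 132.1 54.1 ang 10.54 pca 8.37 mean [ 0.5419 -0.0839  0.0284]
[237, 204, 15, 46, 407] n 328 top 0.0504 rect c 622.6 32.0 size 129.9 31.0 ang 1.89 pca 0.8 mean [0.6284 0.0354 0.0489]
side
[302, 0, 24, 9, 120] n 36 top 0.0322 rect c 920.9 -1085.2 size 21.5 106.1 ang 89.13 pca -177.08 mean [ 0.9101 -1.0851  0.0309]
[329, 0, 53, 24, 628] n 131 top 0.0581 rect c 732.5 -1089.8 size 239.3 26.5 ang 3.17 pca -178.62 mean [ 0.7199 -1.0874  0.0575]
[289, 52, 19, 13, 116] n 94 top 0.0378 rect c 760.4 -627.5 size 57.6 50.0 ang 1.54 pca -177.19 mean [ 0.7594 -0.6272  0.0358]
[209, 160, 38, 32, 705] n 466 top 0.0501 rect c 637.4 21.1 size 104.2 58.0 ang 2.52 pca -177.1 mean [0.6382 0.0241 0.0487]
[261, 161, 39, 22, 471] n 328 top 0.0299 rect c 512.1 -86.8 size 74.3 60.3 ang 12.07 pca -156.87 mean [ 0.5089 -0.0862  0.0283]
[240, 177, 17, 19, 114] n 29 top 0.0394 rect c 558.3 21.2 size 50.1 7.5 ang 82.87 pca 87.33 mean [0.5591 0.029  0.038 ]
```

View pics/w3.png

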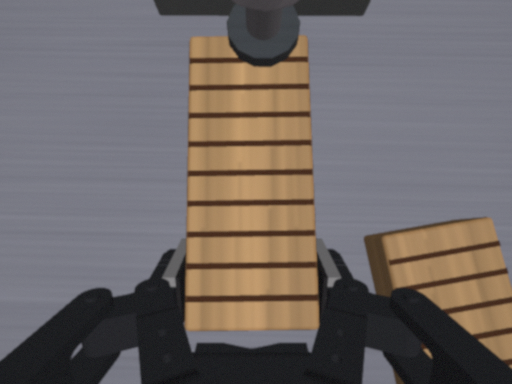

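```bash
python3 - <<'E'
from m import *
c=load("w3.npz"); p=cloud(c); print(c["K"].round(1).tolist(),c["T"].round(3).tolist())
hsv=cv2.cvtColor(c["img"],cv2.COLOR_BGR2HSV)
# disc of foot
q=p[0:75,215:310].reshape(-1,3); k=(q[:,2]>.062); q=q[k]
print("foot pts",len(q),q.min(0).round(4),q.max(0).round(4))
for lo in np.arange(.06,.115,.005):
    s=q[(q[:,2]>=lo)&(q[:,2]<lo+.005)]
    if len(s)>5: print(round(lo,3),len(s),s.min(0).round(4),s.max(0).round(4))
# base face
k=(p[...,0]>.715)&(p[...,0]<.76)&(p[...,2]<.03)&(p[...,2]>.003); v,u=np.nonzero(k); q=p[k]
print("face px",u.min(),u.max(),v.min(),v.max(),"y",q[:,1].min().round(4),q[:,1].max().round(4))
f=np.polyfit(q[:,1],q[:,0],1); print("face slope deg",np.degrees(f[0]).round(2),"x at y=.017",np.polyval(f,.017).round(4))
# scene: base edges refined & side
for n in("scene3.npz","side3.npz","s1.npz","d1.npz"):
    c=load(n); p=cloud(c); k=(abs(p[...,2]-.022)<.004)&(p[...,0]>.7)&(p[...,0]<.86)&(p[...,1]>-.08)&(p[...,1]<.11)
    q=p[k]; print(n,len(q),cv2.minAreaRect(q[:,:2].astype(np.float32)*1000), np.percentile(q[:,:2],[1,99],axis=0).round(4).tolist())
    k=(p[...,2]>.13)&(p[...,2]<.165)&(abs(p[...,0]-.67)<.05)&(abs(p[...,1]-.017)<.05)&(c["img"].max(2)<70); q=p[k]
    if len(q)>10:
        t=q[q[:,2]>np.percentile(q[:,2],90)-.005]; print("  cap",len(t),cv2.minEnclosingCircle(t[:,:2].astype(np.float32)*1000),np.median(t[:,2]).round(4),cv2.minAreaRect(t[:,:2].astype(np.float32)*1000))
E
```

```text
[[306.4, 0.0, 251.1], [0.0, 306.4, 193.0], [0.0, 0.0, 1.0]] [[0.024, 0.99, -0.139, 0.596], [-1.0, 0.021, -0.019, 0.015], [-0.015, 0.139, 0.99, 0.177], [0.0, 0.0, 0.0, 1.0]]
foot pts 4089 [0.6519 0.0009 0.0738] [0.6772 0.0265 0.1102]
0.07 29 [0.657  0.002  0.0738] [0.6648 0.0256 0.075 ]
0.075 1176 [0.6558 0.0009 0.075 ] [0.6772 0.0265 0.08  ]
0.08 1754 [0.656 0.001 0.08 ] [0.6767 0.0263 0.085 ]
0.085 381 [0.6623 0.0079 0.085 ] [0.6683 0.0195 0.09  ]
0.09 275 [0.6624 0.0084 0.09  ] [0.6672 0.0193 0.0949]
0.105 465 [0.6523 0.0052 0.105 ] [0.6569 0.0218 0.1099]
0.11 6 [0.6519 0.0125 0.11  ] [0.6532 0.0147 0.1102]
face px 154 370 0 14 y -0.0498 0.0789
face slope deg -0.62 x at y=.017 0.7344
scene3.npz 1354 ((783.5342407226562, 16.762859344482422), (102.5007553100586, 130.1466522216797), 0.8175442218780518) [[0.7354, -0.0469], [0.8336, 0.0807]]
  cap 120 ((669.59130859375, 14.990817070007324), 21.6862850189209) 0.1548 ((667.5527954101562, 16.108911514282227), (42.533294677734375, 30.88014793395996), 61.25602722167969)
side3.npz 818 ((782.7764892578125, 17.733177185058594), (133.32020568847
[... 225 characters left out ...]
14154815673828), 60.659263610839844)
s1.npz 1369 ((784.32470703125, 16.696876525878906), (101.39097595214844, 129.98873901367188), 0.7838283181190491) [[0.7352, -0.047], [0.8336, 0.0806]]
  cap 114 ((670.2865600585938, 16.35680389404297), 20.779354095458984) 0.1549 ((668.375244140625, 17.913372039794922), (38.826351165771484, 31.349443435668945), 66.52597045898438)
d1.npz 831 ((783.16943359375, 17.390342712402344), (105.01211547851562, 134.10801696777344), 1.2548627853393555) [[0.7332, -0.0472], [0.8316, 0.0831]]
  cap 143 ((668.6144409179688, 15.849857330322266), 23.479507446289062) 0.1548 ((668.6250610351562, 17.113666534423828), (44.143470764160156, 41.661293029785156), 82.05615997314453)
```

The wrist view shows the block in the fingers at (250,185), the foot disc at (263,30) and the stop edge at row 14. In this one frame the block sits about 4 mm too far to +y and 46 mm short of the stop.

Emit:
jog_arm:
  plan:
    - [1, -0.8, 0.4, 0.2, 0, 0.004, 0]
    - [1, -1.6, 0.7, 0.4, 0, 0.01, 0]
    - [1, -2.4, 1.1, 0.45, 0, 0.01, 0]
    - [1, -3.2, 1.5, 0.47, 0, 0.01, 0]
    - [1, -3.9, 1.8, 0.5, 0, 0.01, 0]

```text
t: 4.15
tcp_pos: [0.6289, 0.0152, 0.0153]
tcp_rot: [0.426, 1.999, -1.953]
ft_force: [-13.7, -0.3, 18.3]
opening: 0.0546
```

Emit:
jog_arm:
  plan:
    - [1, 0, 0, 0, 0, 0, 0]
    - [1, 0, 0, 0, 0, 0, 0]
    - [1, 0, 0, 0, 0, 0, 0]

```text
t: 4.4
tcp_pos: [0.6301, 0.0149, 0.0153]
tcp_rot: [0.43, 1.997, -1.952]
ft_force: [2.3, 3.7, 5.6]
opening: 0.0546
```

```bash
cat > chk.py <<'E'
from m import *
import sys
c=take("wrist",sys.argv[1]); blocks(c); p=cloud(c)
k=(p[...,0]>.715)&(p[...,0]<.76)&(p[...,2]<.03)&(p[...,2]>.003); q=p[k]
if len(q)>20:
    f=np.polyfit(q[:,1],q[:,0],1); print("face n",len(q),"y",q[:,1].min().round(4),q[:,1].max().round(4),"slope",np.degrees(f[0]).round(2),"x",np.polyval(f,.014).round(4))
k=(p[...,2]>.055)&(p[...,2]<.115)&(abs(p[...,0]-.667)<.04)&(abs(p[...,1]-.015)<.024); q=p[k]
if len(q): print("foot",len(q),q.min(0).round(4),q.max(0).round(4))
E
python3 chk.py w4; python3 go.py 0.6336 0.0137 0.0166 0.8 25
```

```text
[183, 137, 137, 194, 21829] n 21725 top 0.0487 rect c 640.6 14.4 size 80.0 56.0 ang 1.79 pca 178.95 mean [0.634  0.0136 0.0481]
[436, 298, 76, 69, 2030] n 1703 top 0.0284 rect c 599.4 -95.4 size 33.8 16.6 ang 49.57 pca -136.05 mean [ 0.5991 -0.0924  0.0275]
[373, 349, 31, 35, 549] n 246 top 0.0275 rect c 578.7 -49.2 size 14.0 5.5 ang 33.17 pca -158.81 mean [ 0.5777 -0.0506  0.026 ]
foot 1282 [0.653  0.001  0.0747] [0.6646 0.0258 0.115 ]
t 4.45 tcp [0.6301 0.0149 0.0154] open 0.0543 F [2.8 2.8 5.2] q [-0.15  0.24  2.03  0.2   0.45  1.25]
row [-0.37  0.03  0.13] [ 0.018 -0.008 -0.002]
```

View pics/w4.png

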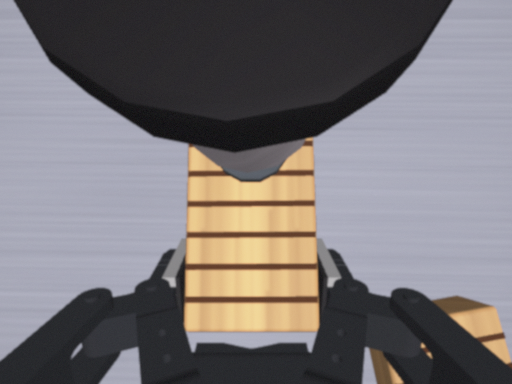

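Emit:
jog_arm:
  plan:
    - [1, -0.15, 0.07, 0.1, 0, 0, 0]
    - [1, -0.25, 0.13, 0.1, 0, 0, 0]
    - [1, -0.4, 0.2, 0.1, 0, 0, 0]
    - [1, -0.55, 0.25, 0.1, 0, 0, 0]
    - [1, -0.55, 0.25, 0.1, 0, 0, 0]

```text
t: 4.87
tcp_pos: [0.634, 0.0142, 0.0151]
tcp_rot: [0.424, 2.0, -1.954]
ft_force: [-17.7, 1.3, 24.5]
opening: 0.0544
```

```bash
python3 chk.py w5; python3 go.py 0.6336 0.0137 0.0166 0.8 25;  python3 - <<'E'
from m import *
for f in("scene","side"): c=take(f,f+"5"); print(f); blocks(c)
a=cv2.imread("pics/scene5.png")[170:300,150:320]; b=cv2.imread("pics/side5.png")[70:240,130:300]
cv2.imwrite("pics/c5.png",np.hstack([cv2.resize(a,(400,306)),cv2.resize(b,(400,400))[:306]]))
E
```

```text
[183, 177, 137, 155, 18945] n 18847 top 0.0487 rect c 635.1 13.2 size 62.6 56.5 ang 2.83 pca 159.87 mean [0.6327 0.0125 0.048 ]
[442, 306, 66, 58, 1352] n 1092 top 0.0282 rect c 601.6 -95.6 size 26.9 12.9 ang 49.9 pca -136.34 mean [ 0.6013 -0.0935  0.0273]
[369, 348, 36, 36, 675] n 354 top 0.0281 rect c 583.3 -48.8 size 15.9 6.4 ang 34.54 pca -155.65 mean [ 0.5828 -0.0501  0.0266]
foot 90 [0.6564 0.0057 0.0746] [0.6594 0.0166 0.0809]
t 4.92 tcp [0.6339 0.0142 0.0151] open 0.0551 F [-18.5   1.8  25.3] q [-0.15  0.25  2.02  0.2   0.45  1.25]
row [-0.03 -0.15  0.05] [ 0.019 -0.006  0.002]
scene
[194, 146, 24, 36, 122] n 58 top 0.0491 rect c 365.6 -119.1 size 54.9 131.9 ang 89.53 pca -16.93 mean [ 0.3377 -0.1281  0.0484]
[290, 167, 47, 20, 106] n 74 top 0.0498 rect c 402.7 225.7 size 50.8 138.1 ang 2.03 pca 100.6 mean [0.4028 0.2342 0.0485]
[346, 176, 47, 41, 139] n 79 top 0.0496 rect c 455.8 399.9 size 137.5 46.6 ang 59.95 pca 51.03 mean [0.4544 0.3973 0.0486]
[14, 187, 26, 16, 278] n 210 top 0.0363 rect c 561.3 -627.7 size 61.2 45.2 ang 1.06 pca 0.85 mean [ 0.5625 -0.6273  0.0349]
[199
[... 297 characters left out ...]
 -1083.2 size 19.2 51.5 ang 89.97 pca -176.77 mean [ 0.8913 -1.0826  0.0383]
[329, 0, 53, 25, 595] n 108 top 0.0574 rect c 725.6 -1083.8 size 25.6 226.4 ang 89.76 pca -179.59 mean [ 0.7079 -1.0876  0.0572]
[289, 52, 19, 13, 133] n 89 top 0.0378 rect c 760.6 -627.9 size 46.0 62.9 ang 86.91 pca 171.46 mean [ 0.7598 -0.6276  0.0358]
[197, 151, 35, 34, 625] n 398 top 0.0498 rect c 687.2 16.6 size 94.0 58.3 ang 2.6 pca 178.04 mean [0.6879 0.0203 0.0483]
[253, 156, 47, 27, 775] n 575 top 0.0299 rect c 538.2 -82.4 size 128.2 58.6 ang 9.76 pca -167.22 mean [ 0.5349 -0.0814  0.0283]
[227, 170, 17, 18, 126] n 34 top 0.0407 rect c 605.4 18.5 size 52.6 6.4 ang 88.95 pca 90.48 mean [0.6048 0.0227 0.0402]
```

Emit:
jog_arm:
  plan:
    - [0.2, 0, 0, 0, 0, 0, 0]
    - [0.2, 0, 0, 0, 0, 0, 0]
    - [0.2, 0, 0, 0, 0, 0, 0]

```text
t: 5.27
tcp_pos: [0.6341, 0.0136, 0.0133]
tcp_rot: [0.426, 2.0, -1.955]
ft_force: [0.6, 0.3, -0.5]
opening: 0.0684
```

Emit:
jog_arm:
  plan:
    - [0.2, 0, -2, 0, 0, 0, 0]
    - [0.2, 0, -4, 0, 0, 0, 0]
    - [0.2, 0, -7, 0, 0, 0, 0]
    - [0.2, 0, -10, 0, 0, 0, 0]
    - [0.2, 2, -12, 0, 0, 0, 0]

```text
t: 5.68
tcp_pos: [0.5697, 0.0095, 0.1191]
tcp_rot: [0.435, 1.993, -1.951]
ft_force: [0.8, -0.4, 1.2]
opening: 0.0682
```

```bash
python3 go.py 0.55 0.014 0.14 0.8 0; python3 chk.py w6
```

```text
t 5.68 tcp [0.5697 0.0095 0.1191] open 0.0682 F [ 0.8 -0.4  1.2] q [-0.18 -0.1   2.15  0.16  0.66  1.28]
row [ 0.88 -2.72 -0.51] [ 0.018 -0.004 -0.443]
[214, 65, 71, 142, 7110] n 6801 top 0.0487 rect c 660.1 13.6 size 111.8 54.9 ang 0.97 pca 175.34 mean [0.6442 0.0127 0.048 ]
[317, 202, 92, 99, 4455] n 4343 top 0.0286 rect c 564.0 -79.8 size 80.0 54.3 ang 11.25 pca -142.39 mean [ 0.5746 -0.0836  0.0279]
[380, 353, 30, 22, 404] n 403 top 0.0285 rect c 484.5 -98.9 size 14.9 23.2 ang 10.8 pca -83.09 mean [ 0.4828 -0.099   0.0278]
face n 2062 y -0.0506 0.2513 slope -3.18 x 0.7418
foot 774 [ 0.6531 -0.0018  0.0743] [0.671 0.029 0.115]
```

View pics/w6.png

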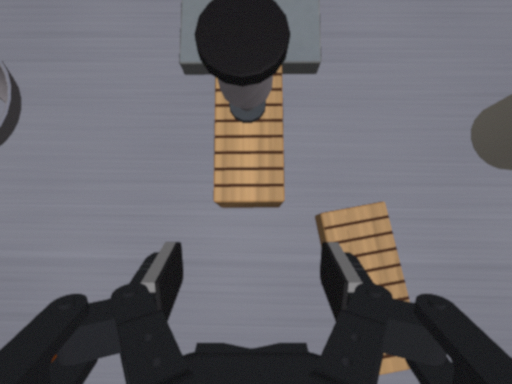

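The wrist view shows the block at (249,140), up against the base, with the base centred at column 251 and the low block untouched. I finish with a light push on the rear end, fingers shut, to make sure it is square.

```bash
python3 go.py 0.57 0.013 0.022 0.8 25
```

```text
t 5.73 tcp [0.5644 0.0105 0.1174] open 0.0686 F [ 2.3  1.9 -1.5] q [-0.18 -0.11  2.16  0.16  0.67  1.27]
row [ 3.54  8.88 -0.06] [ 0.018 -0.007 -0.002]
```

Emit:
jog_arm:
  plan:
    - [1, 0, 0, 0, 0, 0, 0]
    - [1, 0, 0, 0, 0, 0, 0]
    - [1, 0, 0, 0, 0, 0, 0]
    - [1, 0, 0, 0, 0, 0, 0]
    - [1, 0, 0, 0, 0, 0, 0]

```text
t: 6.15
tcp_pos: [0.5667, 0.0102, 0.1134]
tcp_rot: [0.427, 2.0, -1.955]
ft_force: [0.1, 1.3, -0.0]
opening: 0.0076
```

Emit:
jog_arm:
  plan:
    - [1, 3.5, 8.4, -0.2, 0, 0, 0]
    - [1, 3.5, 8.4, -0.2, 0, 0, 0]
    - [1, 3.5, 8.4, -0.2, 0, 0, 0]
    - [1, 3.5, 8.4, -0.2, 0, 0, 0]
    - [1, 3.5, 8.4, -0.2, 0, 0, 0]

```text
t: 6.57
tcp_pos: [0.5707, 0.014, 0.0237]
tcp_rot: [0.428, 1.999, -1.954]
ft_force: [0.8, -0.7, 0.3]
opening: -0.0
```

```bash
python3 go.py 0.59 0.013 0.02 0.8 25; python3 chk.py w7
```

```text
t 6.57 tcp [0.5707 0.014  0.0237] open -0.0 F [ 0.8 -0.7  0.3] q [-0.17  0.1   2.18  0.22  0.45  1.21]
row [-1.6   1.14  0.13] [ 0.018 -0.008  0.001]
[194, 0, 119, 193, 19899] n 18849 top 0.0486 rect c 649.6 13.6 size 91.3 54.8 ang 1.06 pca -179.08 mean [0.643  0.0132 0.048 ]
[355, 183, 157, 198, 18874] n 17806 top 0.0285 rect c 556.5 -81.4 size 95.3 55.2 ang 11.57 pca -154.57 mean [ 0.5639 -0.0812  0.0278]
foot 1912 [0.6558 0.0015 0.0736] [0.6686 0.0263 0.0863]
```

Emit:
jog_arm:
  plan:
    - [1, -0.5, 0.2, 0, 0, 0, 0]
    - [1, -1.0, 0.45, 0, 0, 0, 0]
    - [1, -1.5, 0.7, 0, 0, 0, 0]
    - [1, -1.8, 0.85, 0, 0, 0, 0]
    - [1, -1.8, 0.85, 0, 0, 0, 0]

```text
t: 7.03
tcp_pos: [0.5922, 0.014, 0.025]
tcp_rot: [0.431, 1.996, -1.953]
ft_force: [0.2, 0.3, 0.8]
opening: -0.0
```

Emit:
jog_arm:
  plan:
    - [1, -0.1, 0.05, 0, 0, 0, 0]
    - [1, -0.2, 0.1, 0, 0, 0, 0]
    - [1, -0.3, 0.15, 0, 0, 0, 0]
    - [1, -0.3, 0.15, 0, 0, 0, 0]

```text
t: 7.37
tcp_pos: [0.5938, 0.0143, 0.0235]
tcp_rot: [0.429, 1.999, -1.954]
ft_force: [-0.1, 0.7, -0.3]
opening: 0.0002
```

Emit:
jog_arm:
  plan:
    - [1, -0.1, 0.05, 0, 0, 0, 0]
    - [1, -0.2, 0.1, 0, 0, 0, 0]
    - [1, -0.3, 0.15, 0, 0, 0, 0]
    - [1, -0.3, 0.15, 0, 0, 0, 0]

```text
t: 7.7
tcp_pos: [0.5952, 0.0146, 0.0224]
tcp_rot: [0.424, 2.002, -1.956]
ft_force: [-9.8, -0.9, 7.8]
opening: 0.0003
```

Emit:
jog_arm:
  plan:
    - [1, -0.1, 0.05, 0, 0, 0, 0]
    - [1, -0.2, 0.1, 0, 0, 0, 0]
    - [1, -0.2, 0.1, 0, 0, 0, 0]

```text
t: 7.95
tcp_pos: [0.5954, 0.0149, 0.0213]
tcp_rot: [0.42, 2.005, -1.957]
ft_force: [-20.4, -2.4, 14.0]
opening: 0.0003
```

```bash
python3 go.py 0.55 0.014 0.03 0.8 25; python3 chk.py w8
```

```text
t 7.95 tcp [0.5954 0.0149 0.0213] open 0.0003 F [-20.4  -2.4  14. ] q [-0.16  0.16  2.11  0.2   0.46  1.24]
row [ 3.77 -2.68  0.  ] [ 0.019 -0.008  0.008]
[192, 5, 124, 232, 20612] n 20511 top 0.0486 rect c 659.3 13.7 size 109.8 55.1 ang 0.81 pca 178.63 mean [0.644 0.013 0.048]
[360, 231, 152, 150, 13291] n 12432 top 0.0285 rect c 568.9 -79.0 size 70.9 55.5 ang 11.31 pca -131.29 mean [ 0.5779 -0.0801  0.0277]
face n 2767 y -0.0501 0.0792 slope -0.53 x 0.7349
foot 4800 [ 0.6523 -0.0019  0.0739] [0.6744 0.0293 0.115 ]
```

The block stands firm against the stop: 20 N and no motion. Yaw is 0.8° against a face slope of about 0.6°, y 13.7 mm against 13.8 mm for the foot. Now I back off, go up and over the cap.

Emit:
jog_arm:
  plan:
    - [1, 2.5, -1.2, 0, 0, 0, 0]
    - [1, 2, -5, 0, 0, 0, 0]
    - [1, 0, -9, 0, 0, 0, 0]
    - [1, -2, -13, 0, 0, 0, 0]
    - [1, -5, -17, 0, 0, 0, 0]

```text
t: 8.42
tcp_pos: [0.5687, 0.0109, 0.1857]
tcp_rot: [0.428, 1.999, -1.955]
ft_force: [0.9, 0.4, -0.6]
opening: 0.0005
```

```bash
python3 go.py 0.677 0.014 0.19 0.8 15;python3 chk.py w9; python3 - <<'E'
from m import *
c=load("w9.npz");p=cloud(c);k=(p[...,2]>.14)&(p[...,2]<.17)&(c["img"].max(2)<70)&(abs(p[...,0]-.67)<.04)
q=p[k];print(len(q),q.min(0).round(4),q.max(0).round(4),np.median(q,0).round(4))
E
```

```text
t 8.42 tcp [0.5687 0.0109 0.1857] open 0.0005 F [ 0.9  0.4 -0.6] q [-0.18 -0.2   2.1   0.13  0.82  1.31]
row [-10.     4.18  -0.17] [ 0.018 -0.007 -0.173]
[225, 114, 55, 97, 4071] n 3957 top 0.0488 rect c 651.8 13.7 size 95.0 54.3 ang 1.31 pca 177.23 mean [0.6409 0.0131 0.048 ]
[306, 207, 77, 101, 4564] n 4403 top 0.0287 rect c 553.0 -82.0 size 102.6 54.3 ang 11.28 pca -155.75 mean [ 0.5616 -0.0821  0.0279]
[339, 325, 21, 17, 147] n 147 top 0.0287 rect c 481.8 -83.2 size 22.9 6.7 ang 56.56 pca -122.78 mean [ 0.482  -0.0832  0.0279]
face n 2583 y -0.0504 0.2981 slope -4.49 x 0.7444
foot 287 [ 0.6536 -0.0012  0.0751] [0.6678 0.0287 0.1149]
3202 [ 0.6472 -0.0076  0.1455] [0.6893 0.0352 0.1569] [0.6672 0.0138 0.1543]
```

Emit:
jog_arm:
  plan:
    - [1, -10, 4.2, -0.2, 0.018, 0, -0.173]
    - [1, -10, 4.2, -0.2, 0.018, 0, -0.173]
    - [1, -10, 4.2, -0.2, 0.018, 0, -0.173]
    - [1, -10, 4.2, -0.2, 0.018, 0, -0.173]

```text
t: 8.8
tcp_pos: [0.6838, 0.0141, 0.1879]
tcp_rot: [0.27, 2.08, -2.073]
ft_force: [-0.2, -0.3, -0.2]
opening: 0.0003
```

```bash
python3 go.py 0.677 0.014 0.162 0.8 15
```

```text
t 8.80 tcp [0.6838 0.0141 0.1879] open 0.0003 F [-0.2 -0.3 -0.2] q [-0.11  0.2   1.66  0.04  1.02  1.44]
row [1.34 2.32 0.02] [ 0.001 -0.007 -0.004]
```

Emit:
jog_arm:
  plan:
    - [1, 0.4, 1.5, 0, 0, 0, 0]
    - [1, 0.4, 1.5, 0, 0, 0, 0]
    - [1, 0.4, 1.5, 0, 0, 0, 0]
    - [1, 0.4, 1.5, 0, 0, 0, 0]

```text
t: 9.13
tcp_pos: [0.6781, 0.0143, 0.1732]
tcp_rot: [0.267, 2.082, -2.074]
ft_force: [-0.7, -0.4, -0.1]
opening: 0.0001
```

```bash
python3 go.py 0.677 0.014 0.155 0.8 15
```

```text
t 9.13 tcp [0.6781 0.0143 0.1732] open 0.0001 F [-0.7 -0.4 -0.1] q [-0.11  0.2   1.69  0.04  1.    1.43]
row [0.58 1.73 0.03] [ 0.001 -0.007 -0.001]
```

Emit:
jog_arm:
  plan:
    - [1, 0.2, 0.8, 0, 0, 0, 0]
    - [1, 0.4, 1.6, 0, 0, 0, 0]
    - [1, 0.6, 2.3, 0, 0, 0, 0]
    - [1, 0.8, 3.0, 0, 0, 0, 0]
    - [1, 0.8, 3.0, 0, 0, 0, 0]

```text
t: 9.55
tcp_pos: [0.6786, 0.0143, 0.1411]
tcp_rot: [0.268, 2.081, -2.074]
ft_force: [0.4, 0.1, 0.7]
opening: -0.0
```

```bash
cat > cap.py <<'E'
from m import *
import sys
o=bot.get_obs(); print("tcp",o["tcp_pos"].round(4),"F",o["ft_force"].round(1),"t",round(float(o["t"]),2))
for n in("side","scene"):
    c=take(n,n+sys.argv[1]);p=cloud(c)
    k=(p[...,2]>.10)&(p[...,2]<.17)&(np.hypot(p[...,0]-.668,p[...,1]-.016)<.022)&(c["img"].max(2)<70); q=p[k]
    if len(q): z=q[:,2]; print(n,len(q),"cap z pct",np.percentile(z,[50,80,90,95,99]).round(4))
E
python3 cap.py a
```

```text
tcp [0.6786 0.0143 0.1411] F [0.4 0.1 0.7] t 9.55
side 174 cap z pct [0.1394 0.1526 0.1591 0.1633 0.1691]
scene 78 cap z pct [0.1406 0.1607 0.1649 0.1672 0.1694]
```

```bash
python3 - <<'E'
import cv2,numpy as np
a=cv2.imread("pics/scenea.png")[160:300,170:300]; b=cv2.imread("pics/sidea.png")[70:200,140:270]
cv2.imwrite("pics/ca.png",np.hstack([cv2.resize(a,(390,420)),cv2.resize(b,(390,420))]))
E
```

```text
(no output)
```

View pics/ca.png

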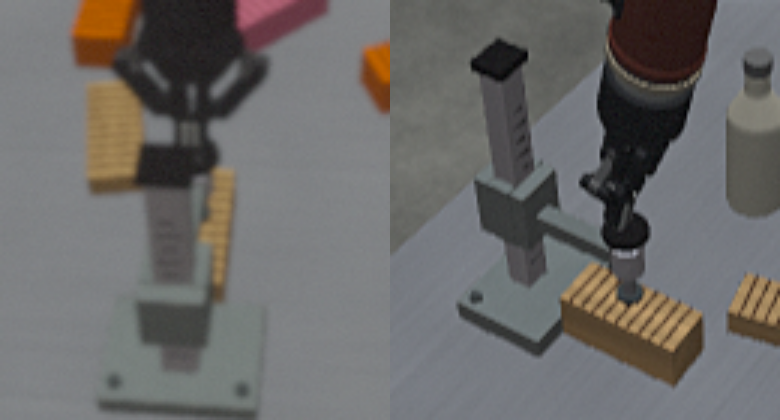

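The composite shows the shut fingers on the cap (side crop at (625,230)). The cap has already been pressed to about 0.139, and the foot is not yet on the block. I go on slowly.

Emit:
jog_arm:
  plan:
    - [1, 0.1, 0.35, 0, 0, 0, 0]
    - [1, 0.2, 0.7, 0, 0, 0, 0]
    - [1, 0.28, 1.0, 0, 0, 0, 0]
    - [1, 0.36, 1.3, 0, 0, 0, 0]
    - [1, 0.41, 1.5, 0, 0, 0, 0]

```text
t: 10.07
tcp_pos: [0.6784, 0.0144, 0.1266]
tcp_rot: [0.267, 2.081, -2.074]
ft_force: [-5.1, -0.4, 8.0]
opening: -0.0001
```

Emit:
jog_arm:
  plan:
    - [1, 0, 0, 0, 0, 0, 0]
    - [1, 0, 0, 0, 0, 0, 0]

```text
t: 10.23
tcp_pos: [0.6784, 0.0144, 0.1264]
tcp_rot: [0.267, 2.082, -2.074]
ft_force: [-2.6, 0.2, 3.7]
opening: 0.0002
```

```bash
python3 cap.py b
```

```text
tcp [0.6784 0.0144 0.1264] F [-2.6  0.2  3.7] t 10.23
side 167 cap z pct [0.1252 0.1404 0.1487 0.1566 0.1676]
scene 101 cap z pct [0.1409 0.161  0.1655 0.1683 0.169 ]
```

Emit:
jog_arm:
  plan:
    - [1, 0.04, 0.15, 0, 0, 0, 0]
    - [1, 0.08, 0.3, 0, 0, 0, 0]
    - [1, 0.13, 0.45, 0, 0, 0, 0]
    - [1, 0.13, 0.45, 0, 0, 0, 0]

```text
t: 10.67
tcp_pos: [0.6784, 0.0144, 0.1221]
tcp_rot: [0.267, 2.081, -2.074]
ft_force: [-4.7, 0.1, 6.0]
opening: -0.0
```

Emit:
jog_arm:
  plan:
    - [1, -0.8, -3.0, 0, 0, 0, 0]
    - [1, -1.8, -6.5, 0, 0, 0, 0]
    - [1, 2, -8, 0, 0, 0, 0]
    - [1, 6, -10, 0, 0, 0, 0]
    - [1, 8, -10, 0, 0, 0, 0]

```text
t: 11.08
tcp_pos: [0.5742, 0.0135, 0.1996]
tcp_rot: [0.27, 2.079, -2.073]
ft_force: [0.6, -0.1, 0.8]
opening: 0.0006
```

```bash
cat > fin.py <<'E'
from m import *
import sys
o=bot.get_obs(); print("tcp",o["tcp_pos"].round(4),"t",round(float(o["t"]),2))
for n in("side","scene","wrist"):
    c=take(n,n+sys.argv[1]);p=cloud(c); print(n); blocks(c)
    k=(p[...,2]>.09)&(p[...,2]<.17)&(np.hypot(p[...,0]-.668,p[...,1]-.015)<.024)&(c["img"].max(2)<70); q=p[k]
    if len(q)<10: continue
    top=np.percentile(q[:,2],90); t=q[abs(q[:,2]-top)<.005]; print("  cap",len(t),np.median(t,0).round(4),cv2.minAreaRect(t[:,:2].astype(np.float32)*1000))
E
python3 fin.py c; python3 go.py .677 .014 .118 .8 15
```

```text
tcp [0.5742 0.0135 0.1996] t 11.08
side
[337, 68, 19, 10, 117] n 97 top 0.0373 rect c 561.3 -626.2 size 45.3 62.5 ang 86.91 pca 177.58 mean [ 0.56   -0.6282  0.0357]
[197, 154, 47, 34, 902] n 525 top 0.0497 rect c 668.8 16.8 size 132.8 59.5 ang 3.51 pca -173.92 mean [0.6622 0.0211 0.0483]
[253, 155, 47, 28, 783] n 609 top 0.0300 rect c 539.3 -82.7 size 130.5 61.5 ang 11.83 pca -169.13 mean [ 0.5377 -0.0809  0.0283]
  cap 134 [0.6685 0.0175 0.1204] ((669.2390747070312, 16.054306030273438), (41.659812927246094, 42.078731536865234), 63.3716926574707)
scene
[194, 146, 24, 36, 145] n 57 top 0.0488 rect c 364.1 -119.8 size 54.9 132.1 ang 87.98 pca -17.53 mean [ 0.336  -0.1277  0.0483]
[290, 167, 46, 21, 121] n 77 top 0.0502 rect c 404.2 223.4 size 49.5 136.9 ang 5.22 pca 102.4 mean [0.403  0.2338 0.0488]
[347, 176, 46, 35, 105] n 78 top 0.0501 rect c 455.6 399.4 size 137.1 52.0 ang 60.92 pca 51.45 mean [0.4522 0.3941 0.0488]
[14, 186, 26, 18, 269] n 214 top 0.0364 rect c 560.5 -627.8 size 43.2 62.9 ang 89.7 pca 0.11 mean [ 0.5625 -0.6272  0.0348]
[199, 187, 19, 37, 627] n 562 top 0.0301 re
[... 434 characters left out ...]
5 mean [0.7194 0.0351 0.048 ]
[264, 54, 17, 35, 418] n 411 top 0.0486 rect c 716.7 -5.0 size 33.3 14.9 ang 0.98 pca -167.26 mean [ 0.72   -0.0054  0.0479]
[225, 112, 55, 74, 3250] n 3238 top 0.0488 rect c 640.6 13.6 size 72.3 54.1 ang 0.54 pca 179.04 mean [0.6345 0.0134 0.048 ]
[305, 183, 73, 118, 5632] n 5414 top 0.0285 rect c 540.5 -84.6 size 129.3 54.6 ang 11.13 pca -163.27 mean [ 0.548  -0.084   0.0277]
  cap 2490 [0.6686 0.0138 0.1202] ((668.6421508789062, 14.13255786895752), (42.026275634765625, 41.614925384521484), 1.830933690071106)
t 11.23 tcp [0.5739 0.0136 0.1969] open -0.0002 F [ 0.1 -0.3  0.5] q [-0.14 -0.08  1.93  0.05  1.03  1.41]
row [-7.9  10.3   0.06] [ 0.001 -0.007 -0.001]
```

Cap top is at 0.1203 in all three views, so the foot is about 8 mm in. I press about 2 mm more to reach the half.

Emit:
jog_arm:
  plan:
    - [1, -8.4, 8.7, 0, 0, 0, 0]
    - [1, -8.4, 8.7, 0, 0, 0, 0]
    - [1, -8.4, 8.7, 0, 0, 0, 0]
    - [1, -8.4, 8.7, 0, 0, 0, 0]
    - [1, -8.4, 8.7, 0, 0, 0, 0]

```text
t: 11.65
tcp_pos: [0.6787, 0.0145, 0.1303]
tcp_rot: [0.261, 2.086, -2.077]
ft_force: [0.3, 0.7, -0.3]
opening: 0.0004
```

```bash
python3 go.py .678 .014 .1203 .8 15
```

```text
t 11.65 tcp [0.6787 0.0145 0.1303] open 0.0004 F [ 0.3  0.7 -0.3] q [-0.11  0.25  1.71  0.04  0.93  1.43]
row [0.32 0.95 0.05] [ 0.002 -0.007  0.005]
```

Emit:
jog_arm:
  plan:
    - [1, 0.08, 0.3, 0, 0, 0, 0]
    - [1, 0.16, 0.6, 0, 0, 0, 0]
    - [1, 0.26, 0.95, 0, 0, 0, 0]
    - [1, 0.26, 0.95, 0, 0, 0, 0]
    - [1, 0.26, 0.95, 0, 0, 0, 0]

```text
t: 12.07
tcp_pos: [0.6789, 0.0144, 0.127]
tcp_rot: [0.269, 2.08, -2.073]
ft_force: [-0.5, -1.4, -0.2]
opening: -0.0
```

Emit:
jog_arm:
  plan:
    - [1, 0.05, 0.2, 0, 0, 0, 0]
    - [1, 0.1, 0.4, 0, 0, 0, 0]
    - [1, 0.16, 0.6, 0, 0, 0, 0]
    - [1, 0.18, 0.68, 0, 0, 0, 0]
    - [1, 0.18, 0.68, 0, 0, 0, 0]

```text
t: 12.48
tcp_pos: [0.6795, 0.0144, 0.1201]
tcp_rot: [0.269, 2.08, -2.073]
ft_force: [-3.6, -0.3, 7.1]
opening: -0.0
```

Emit:
jog_arm:
  plan:
    - [1, -0.8, -3.0, 0, 0, 0, 0]
    - [1, -1.8, -6.5, 0, 0, 0, 0]
    - [1, 2, -8, 0, 0, 0, 0]
    - [1, 6, -10, 0, 0, 0, 0]
    - [1, 8, -10, 0, 0, 0, 0]

```text
t: 12.9
tcp_pos: [0.5746, 0.0135, 0.197]
tcp_rot: [0.27, 2.079, -2.072]
ft_force: [0.4, -0.8, -0.8]
opening: 0.0001
```

Emit:
jog_arm:
  plan:
    - [1, 0, 0, 0, 0, 0, 0]
    - [1, 0, 0, 0, 0, 0, 0]

```text
t: 13.07
tcp_pos: [0.5749, 0.0135, 0.1945]
tcp_rot: [0.268, 2.081, -2.074]
ft_force: [-0.1, 0.2, 1.1]
opening: -0.0001
```

```bash
python3 fin.py e | grep -v -- "-62[0-9]\|-10[89]"; python3 - <<'E'
import cv2,numpy as np
a=cv2.imread("pics/wriste.png"); b=cv2.imread("pics/sidee.png")[60:252,110:302]
cv2.imwrite("pics/ce.png",np.hstack([cv2.resize(a,(400,300)),cv2.resize(b,(300,300))]))
E
```

```text
tcp [0.5749 0.0135 0.1945] t 13.07
side
[197, 154, 47, 35, 901] n 535 top 0.0495 rect c 668.0 16.0 size 130.6 58.2 ang 0.97 pca -174.26 mean [0.6616 0.0216 0.0482]
[253, 155, 47, 28, 776] n 613 top 0.0299 rect c 539.0 -82.5 size 129.1 60.7 ang 11.15 pca -169.17 mean [ 0.5383 -0.0808  0.0283]
  cap 138 [0.6684 0.0178 0.118 ] ((668.5096435546875, 16.216150283813477), (41.36231994628906, 42.884033203125), 35.42517852783203)
scene
[290, 167, 47, 21, 124] n 79 top 0.0494 rect c 403.7 225.1 size 49.0 138.7 ang 4.06 pca 102.9 mean [0.4029 0.2305 0.0484]
[346, 176, 47, 41, 128] n 74 top 0.0501 rect c 456.3 399.1 size 136.8 49.4 ang 60.69 pca 50.58 mean [0.454  0.3965 0.0491]
[199, 187, 19, 37, 629] n 568 top 0.0300 rect c 540.9 -82.8 size 131.4 53.2 ang 10.71 pca 8.66 mean [ 0.5427 -0.0842  0.0284]
[237, 216, 11, 44, 247] n 219 top 0.0502 rect c 667.9 32.9 size 129.2 20.8 ang 0.74 pca 0.77 mean [0.6711 0.0349 0.0485]
  cap 66 [0.673  0.0235 0.1187] ((670.3640747070312, 24.376869201660156), (36.96443557739258, 16.489376068115234), 0.1365119367837906)
wrist
[263, 59, 17, 38, 465] n 460 top 0.0487 rect c 715.5 -4.7 size 36.8 14.9 ang 0.49 pca -169.15 mean [ 0.7192 -0.0053  0.0479]
[222, 60, 18, 39, 458] n 454 top 0.0488 rect c 713.8 34.1 size 37.7 16.0 ang 0.68 pca 172.31 mean [0.7183 0.0348 0.048 ]
[224, 119, 56, 72, 3195] n 3186 top 0.0488 rect c 639.8 13.4 size 70.1 54.9 ang 0.54 pca -170.12 mean [0.6337 0.0133 0.0479]
[305, 188, 73, 117, 5365] n 5154 top 0.0285 rect c 540.9 -84.4 size 128.5 54.3 ang 11.31 pca -162.09 mean [ 0.5509 -0.0837  0.0277]
  cap 2456 [0.6687 0.0139 0.1181] ((668.8142700195312, 14.286130905151367), (42.287635803222656, 41.427059173583984), 35.476715087890625)
```

View pics/ce.png

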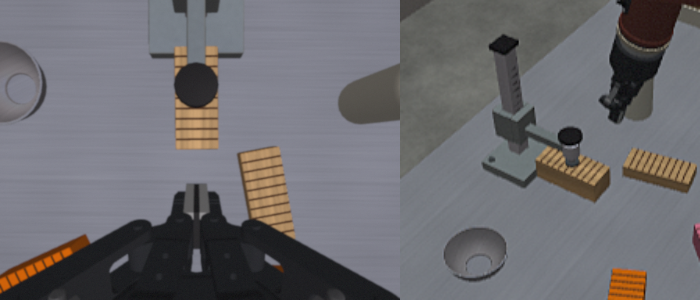

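The picture shows the block against the base at (197,97), the cap centred over it at (196,86), and the low block, bowl and bottle in place with the arm clear. Cap height is 0.118, so slide is about 0.038 and the foot about 10 mm in. I hand in.

```bash
python3 -c "
from station import bot
print(bot.hand_in())"
```

```text
the job is handed in; nothing more can be done
None
```

The tall block is square against the gauge's stop with its middle under the foot. The slide is pressed down and left standing with the foot about half-way in. I handed the job in at about 13 s.

I gripped the tall block by its rear end and slid it along the table to the stop. A push on its rear end with the fingers shut then met 20 N with no further motion. I pressed the cap in two goes, because the first left the foot only about 8 mm in.

**Last checks:**
- **Cap and foot:** the cap top was at 0.118 m in the side and wrist views. That puts the slide at about 0.038 m and the foot about 10 mm of 20 mm in. The scene view, partly hidden by the column, read 0.7 mm higher.
- **Block position:** its centre was about (0.669, 0.014), under the foot to within about 1 mm. Its yaw of 0.5–1.0° matches the gauge's own yaw.
- **Other things:** the low block measured the same as at the start. The bottle and bowl were checked by eye only and looked untouched. The robot was clear of everything.

**Disagreement:** the wrist camera read y about 2–3 mm lower than the two fixed cameras. I used positions relative to each other within the wrist image.

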